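# Fit the brass-headed stinger to the dewar neck

## Robot

A 6-joint arm with a two-finger parallel gripper is mounted at the origin on the work surface. World frame = base frame: x ahead of the robot, y to its left, z up, the work surface at z = 0. Lengths are in m, angles in rad, forces in N, time in s.
With the tool pointing down it reaches from about 0.325 to 0.85 m from the base axis. Payload 15.5 kg.
Tool frame: the origin (TCP) lies on the centre line of the jaws, within the pads' length; the fingertips stand 25 mm ahead of it and the grasp point (between the pads) lies 6 mm ahead of it (r.tips_ahead is the distance from the TCP to the fingertips, in m); z points along the fingers, x is the direction in which the jaws open and shut, and the axes are right-handed (so a half turn about z gives the same grasp; the last joint's range is limited). The gripper opens to 91 mm and grips with 3 to 60 N. Pads are 32 mm wide; open, the fingers measure 118 mm over their backs; the gripper's body (76 mm by 178 mm) begins 60 mm behind the grasp point.
Start: joints at [-1.419, 0.494, 1.345, -0, 1.302, -0.096], TCP at [0.153, -0.606, 0.239] pointing down, gripper open.
Joint ranges: [-2.91, 2.91], [-0.82, 2.16], [0.22, 2.67], [-1.22, 4.37], [0.12, 2.79], [-3.08, 3.08]. Speed limits (rad/s): [1.89, 1.89, 2.57, 3.01, 3.01, 3.01].

## Interface

Orientations are given as a 3x3 rotation matrix whose columns are the frame's x, y, z axes.
In Python, from plant import r gives the robot as it stands. Calls block until the motion is done:
- r.move_pose(position, orientation): joint-space move of the TCP to a pose.
- r.line_to(position, rotation=None, feed=0.15, max_force=None): straight line of the TCP; rotation=None keeps the orientation; feed is the mean speed in m/s. With max_force (N) it stops when the force on the tool has changed by that much, and returns True; else False.
- r.move_j(angles): joint-space move.
- r.open_gripper() and r.close_gripper(squeeze=None): open the fingers fully, or close them until they stop; squeeze is the grip in N (None keeps the last).
- r.hold(seconds).
- r.ik(position, orientation): joint angles nearest the present ones, or None.
- r.state(): the state.
- r.snapshot(name): name is "scene" or "top" or "wrist"; returns (picture, depth): 384x512x3 uint8, red, green, blue; 384x512 float32, m along the optical axis (not along the pixel's ray), 0 where there is no reading.
- r.camera_model(name): a dict with "intrinsics" (3x3 intrinsics, pixels), "camera_from_world" (4x4, takes a point from world to camera coordinates); the wrist camera has in their place "mount" (4x4, takes a point from camera to tool coordinates, whose origin is the TCP and whose axes are the tool frame's). Camera axes: x right, y up, looking along -z (the intrinsics and any distortion apply to the point x, -y, -z); pixel columns grow to the right and rows downward; lengths in m; the calibration is good to about 2 mm. A picture is of the moment at which its call begins: read the wrist's pose just before it. camera_model takes no time and is no camera call.
A pose or a line that the arm cannot do raises r.MotionError and nothing moves.
- r.hand_in(): hands the job in, once; it reports no verdict.
The state is a dict: "t": time; "joint_pos": joint angles; "dq": joint speeds; "joint_efforts": joint torques, N m; "tcp_pos": TCP position; "eef_rot": TCP orientation; "ft_force": force on the tool from outside, world axes, zero at the start; "ft_torque": the same for the moment, N m; "width": finger opening in m.
Only numpy, scipy, OpenCV 4.12 (cv2) and the standard library are available. Lean on these libraries where they do the work, as an engineer would, in place of code of your own. Each camera call takes 0.05 s, during which the arm holds its last target. There are 200 camera calls.

## Task

Pull the copper transfer-line stinger with the brass head up out of its socket in the steel rack, and stand it nose down in the open aluminium dewar neck, lowering it until it is on the bottom before letting go rather than dropping it in. Leave the other two stingers standing in the rack.

Things in the scene. Friction and masses are not known exactly. Their poses are not given: they have to be found in the camera images.
- stinger_brass: The one to move: straight round copper rod, 150 mm long, 0.17 to 0.34 kg, with a BRASS (yellow) head. Lower 110 mm is tube, diameter 16 mm; top 40 mm a plain cylindrical head, diameter 28 mm. Origin at the centre of its flat nose (lower end), z up along its length, yaw without meaning. Stands loosely upright in one of the three sockets of the rack (any of them), nose 8 mm, top 158 mm above the bench.
- stinger_black: Same shape, size and origin as the brass-headed one but with a BLACK phenolic head; stays in the rack. The rack is fixed welded steel: three upright tube sockets 85 mm apart in a straight row (turned up to 20 degrees from y), inner diameter 22 mm, outer 28 mm, mouth 60 mm and floor 8 mm above the bench, on a base plate 70 x 250 mm; one stinger in each.
- stinger_white: Same shape, size and origin as the brass-headed one but with a frosted WHITE aluminium head; stands in another socket of the same rack and stays there.
- dewar_neck: Open dewar neck, fixed: upright aluminium tube with a frosted band, on a round bolted flange (diameter 116, 8 mm thick). Origin at the centre of its underside on the bench, z up. Mouth faces up, 75 mm above the bench, inner diameter 44 mm, outer 56 mm; flat inner floor 8 mm above the bench. A stinger stands loosely in it and may lean on the rim by up to about 25 degrees when let go.

How it is judged:
By the outcome, as a careful person would: the job done as asked, in the order asked, and still so for the second after the job is handed in, with the robot touching nothing.
It also fails if it takes over 42 s, if anything falls off the work surface, if the arm or the gripper's body presses on something with over 40 N, if the wrist force passes 120 N, or if a joint passes its speed limit or range.

## Working session

There is one attempt and no reset: what is moved stays moved. The work goes in short steps, each a Python script; the robot and the scene stay as the last script left them, time stands still between calls to the robot, and variables do not carry over. Pictures are saved under pics/ and viewed, on a budget of 10 in all, crops included, one or two more only if the job needs it, and the job is handed in when it is done.

```bash
ls; mkdir -p pics; python3 - <<'E'
from plant import r
import cv2,numpy as np
for n in("top","scene"):
    p,d=r.snapshot(n); np.savez(f"pics/{n}.npz",p=p,d=d)
    cv2.imwrite(f"pics/{n}1.png",p[:,:,::-1]); m=r.camera_model(n); print(n,m,(d>0).mean())
print(r.camera_model("wrist")); print(r.state())
E
```

```text
pics
top {'intrinsics': array([[463.07697371,   0.        , 258.39941486],
       [  0.        , 463.07697371, 186.9477793 ],
       [  0.        ,   0.        ,   1.        ]]), 'camera_from_world': array([[-0.00767686, -0.99989602,  0.0122073 , -0.02749203],
       [ 0.99754829, -0.00680851,  0.06964955, -0.53859463],
       [-0.06955919,  0.01271206,  0.99749683, -0.93578945],
       [ 0.        ,  0.        ,  0.        ,  1.        ]])} 0.9958953857421875
scene {'intrinsics': array([[370.01399207,   0.        , 254.21445418],
       [  0.        , 370.01399207, 186.90704107],
       [  0.        ,   0.        ,   1.        ]]), 'camera_from_world': array([[-0.78138617,  0.62381705,  0.01696871,  0.43751477],
       [-0.32523307, -0.43028864,  0.84206599,  0.13023567],
       [ 0.53259657,  0.65245994,  0.53910753, -1.15929151],
       [ 0.        ,  0.        ,  0.        ,  1.        ]])} 0.9962870279947916
{'intrinsics': array([[338.01369362,   0.        , 252.2230404 ],
       [  0.        , 338.01369362, 190.52884814],
       [  0.        ,   0.        ,   1.        ]]), 'mo
[... 427 characters left out ...]
0, -1.38058824e-05,
        1.30251908e+00, -9.55321023e-02]), 'dq': array([-0.00032561, -0.00211978,  0.0004645 ,  0.00060321, -0.00175941,
       -0.00049147]), 'joint_efforts': array([-6.63510091e-04, -8.80242133e+01, -3.82545125e+01,  7.08633824e-02,
        4.84164536e-02, -2.98031432e-05]), 'tcp_pos': array([ 0.15322855, -0.60559084,  0.23837939]), 'eef_rot': array([[ 2.45281245e-01, -9.69451946e-01, -1.87253562e-04],
       [-9.69451289e-01, -2.45281298e-01,  1.13243395e-03],
       [-1.14377009e-03, -9.62316017e-05, -9.99999341e-01]]), 'ft_force': array([-0.16958333,  0.40354861,  0.13363304]), 'ft_torque': array([ 0.04112413, -0.00042748, -0.0029034 ]), 'width': 0.09113952658352945}
```

View pics/top1.png

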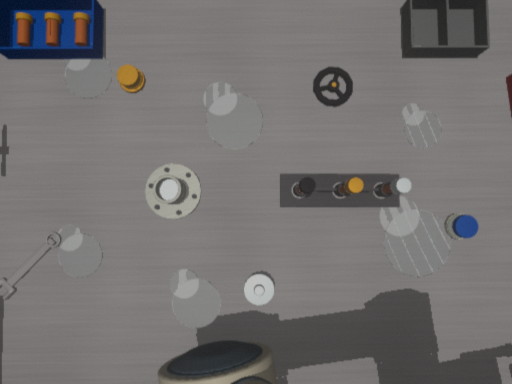

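View pics/scene1.png

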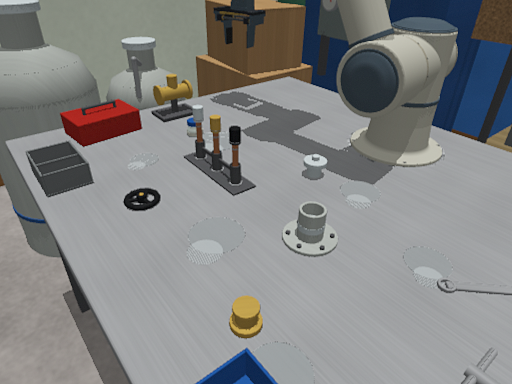

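Top view: the brass head is the middle one at about (356,185), black at (307,186), white at (404,185), and the dewar neck is at about (171,190). The scene view agrees: brass sits between white and black, and the neck is empty as far as I can see. Next I'll measure positions.

```bash
cat > h.py <<'E'
import numpy as np, cv2
from plant import r
def world(n,d):
    m=r.camera_model(n);K=m["intrinsics"];T=np.linalg.inv(m["camera_from_world"])
    v,u=np.mgrid[:384,:512]
    c=np.stack([(u-K[0,2])/K[0,0]*d,-(v-K[1,2])/K[1,1]*d,-d,np.ones_like(d)],-1)
    return (c@T.T)[...,:3]
def circ(uv,z,n="top"):
    "pixel -> point on plane z"
    m=r.camera_model(n);K=m["intrinsics"];T=np.linalg.inv(m["camera_from_world"])
    ray=T[:3,:3]@np.array([(uv[0]-K[0,2])/K[0,0],-(uv[1]-K[1,2])/K[1,1],-1]);o=T[:3,3]
    return o+ray*(z-o[2])/ray[2]
E
python3 - <<'E'
from h import *
for n in("top","scene"):
    f=np.load(f"pics/{n}.npz");W=world(n,f["d"]);hsv=cv2.cvtColor(f["p"],cv2.COLOR_RGB2HSV)
    box=(W[...,0]>.4)&(W[...,0]<.75)&(W[...,1]<.3)&(W[...,1]>-.45)
    m=((W[...,2]>.148)&(W[...,2]<.17)&box).astype(np.uint8)
    k,l,s,c=cv2.connectedComponentsWithStats(m)
    for i in range(1,k):
        q=l==i
        if s[i,4]>15:
            a=W[q];(cc,rad)=cv2.minEnclosingCircle(a[:,:2].astype(np.float32))
            print(n,"head",c[i].round(1),s[i,4],"med",np.median(a,0).round(4),"circ",np.round(cc,4),round(rad,4),"hsv",np.median(hsv[q],0),"ray158",circ(c[i],.158,n).round(4))
    q=(W[...,2]>.069)&(W[...,2]<.081)&(abs(W[...,0]-.56)<.08)&(abs(W[...,1]-.17)<.12)
    a=W[q];(cc,rad)=cv2.minEnclosingCircle(a[:,:2].astype(np.float32));print(n,"neck",len(a),np.median(a,0),cc,rad)
    if n=="top":
        for p in[(239,125),(410,240),(195,300),(80,255),(171,190),(220,97),(259,290),(172,186),(168,193)]: print(p,W[p[1],p[0]].round(3))
        z=W[...,2]; print("tall stuff",[(x.round(2)) for x in W[(z>.1)&box][::25]])
f=np.load("pics/top.npz")["p"];g=np.load("pics/scene.npz")["p"]
cv2.imwrite("pics/c1.png",np.hstack([cv2.resize(f[150:230,135:215,::-1],(400,400)),cv2.resize(g[190:260,275:345,::-1],(400,400))]))
E
```

```text
top head [307.  184.3] 201 med [ 0.5331 -0.1152  0.1595] circ [ 0.5333 -0.1157] 0.014 hsv [15. 10. 50.] ray158 [ 0.5328 -0.1154  0.158 ]
top head [354.8 184.5] 210 med [ 0.5324 -0.1997  0.1595] circ [ 0.532  -0.2006] 0.0141 hsv [ 19. 181. 176.] ray158 [ 0.5319 -0.1999  0.158 ]
top head [402.5 184.5] 216 med [ 0.531  -0.2839  0.1595] circ [ 0.531  -0.2856] 0.0141 hsv [ 75.   6. 180.] ray158 [ 0.5313 -0.2845  0.158 ]
top neck 276 [0.53325838 0.14625812 0.07614361] (0.5331425070762634, 0.14652134478092194) 0.028114350512623787
(239, 125) [0.671 0.008 0.002]
(410, 240) [ 0.426 -0.347  0.003]
(195, 300) [0.307 0.101 0.001]
(80, 255) [0.401 0.338 0.002]
(171, 190) [0.532 0.143 0.047]
(220, 97) [0.732 0.049 0.002]
(259, 290) [ 0.334 -0.031  0.058]
(172, 186) [0.54  0.142 0.044]
(168, 193) [0.526 0.15  0.046]
tall stuff [array([ 0.47, -0.02,  0.97]), array([ 0.47, -0.02,  0.97]), array([ 0.47, -0.02,  0.97]), array([ 0.47, -0.02,  0.97]), array([ 0.47, -0.02,  0.97]), array([ 0.47, -0.02,  0.97]), array([ 0.47, -0.02,  0.97]), array([ 0.47, -0.02,  0.97]), array([ 0.47, -0.02,  0.97]), array
[... 1461 characters left out ...]
]), array([ 0.47, -0.02,  0.97]), array([ 0.47, -0.02,  0.97]), array([ 0.47, -0.02,  0.97]), array([ 0.47, -0.02,  0.97]), array([ 0.47, -0.02,  0.97])]
scene head [197.5 108.1] 66 med [ 0.5333 -0.275   0.1568] circ [ 0.5315 -0.2803] 0.0141 hsv [ 94.   14.  163.5] ray158 [ 0.5361 -0.2714  0.158 ]
scene head [215.  117.8] 80 med [ 0.5342 -0.1925  0.1578] circ [ 0.5304 -0.1978] 0.0159 hsv [ 21.  157.5 167.5] ray158 [ 0.5359 -0.1893  0.158 ]
scene head [234.6 129.1] 96 med [ 0.5354 -0.108   0.1578] circ [ 0.531  -0.1111] 0.0153 hsv [106.5  23.   27.5] ray158 [ 0.5373 -0.1055  0.158 ]
scene neck 260 [0.53315654 0.15055943 0.07493463] (0.5315496325492859, 0.1490594744682312) 0.028969651088118553
```

View pics/c1.png

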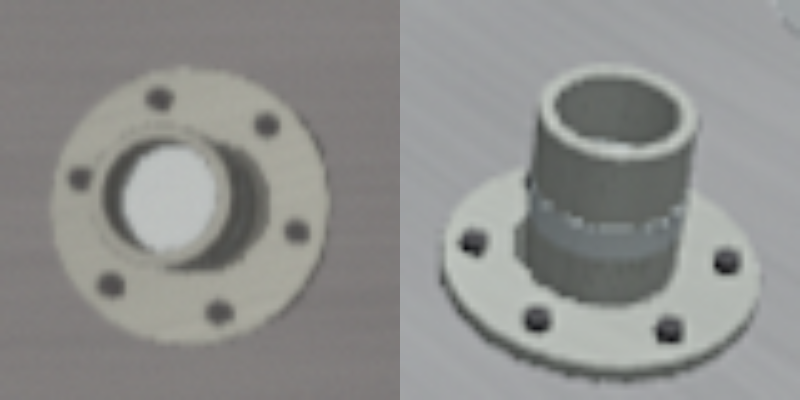

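The crop shows a white disc of about 35 mm inside the neck. Depth puts its top at z≈0.045, where the floor should be at 0.008. I'll look into the neck with the wrist camera before trusting it.

```bash
python3 - <<'E'
from h import *
R=np.array([[1,0,0],[0,-1,0],[0,0,-1.]])
r.move_pose([.533,.155,.27],R)
s=r.state();p,d=r.snapshot("wrist");np.savez("pics/w.npz",p=p,d=d,pos=s["tcp_pos"],R=s["eef_rot"])
m=r.camera_model("wrist");K=m["intrinsics"];v,u=np.mgrid[:384,:512]
c=np.stack([(u-K[0,2])/K[0,0]*d,-(v-K[1,2])/K[1,1]*d,-d,np.ones_like(d)],-1)
W=(c@m["mount"].T)[...,:3]@s["eef_rot"].T+s["tcp_pos"]
q=(W[...,2]>.07)&(W[...,2]<.08)&(np.hypot(W[...,0]-.533,W[...,1]-.147)<.05)
cc,rad=cv2.minEnclosingCircle(W[q][:,:2].astype(np.float32));print("t",s["t"],"rim",cc,rad,np.median(W[q],0))
i=np.hypot(W[...,0]-cc[0],W[...,1]-cc[1])<.019
h,e=np.histogram(W[i][:,2],20);print(h,e.round(3))
vs,us=np.where(q);print(us.min(),us.max(),vs.min(),vs.max())
a,b=vs.min(),us.min();S=slice(a-15,vs.max()+15),slice(b-15,us.max()+15)
hgt=np.clip(W[S][...,2]/.1*255,0,255).astype(np.uint8)
cv2.imwrite("pics/w1.png",np.hstack([cv2.resize(p[S][:,:,::-1],(400,400)),cv2.resize(cv2.applyColorMap(hgt,cv2.COLORMAP_JET),(400,400))]))
f=np.median(W[...,2][i&(W[...,2]<.065)]);t=i&(W[...,2]<.065)&(p.min(-1)>150)
cc2,r2=cv2.minEnclosingCircle(W[t][:,:2].astype(np.float32));print("white",t.sum(),cc2,r2,np.median(W[t],0))
E
```

```text
t 3.0833 rim (0.5304203033447266, 0.14782588183879852) 0.02804124355316162 [0.52996339 0.14842133 0.07425741]
[  1   2   2   2  14  32  57  80 111 127 130 112  70  42  36  15   5   2
   2   1] [0.041 0.041 0.041 0.042 0.042 0.042 0.042 0.043 0.043 0.043 0.044 0.044
 0.044 0.044 0.045 0.045 0.045 0.046 0.046 0.046 0.046]
224 277 153 204
white 0 (0.0, 0.0) 0.0 [nan nan nan]
  return _methods._mean(a, axis=axis, dtype=dtype,
  ret = um.true_divide(
```

View pics/w1.png

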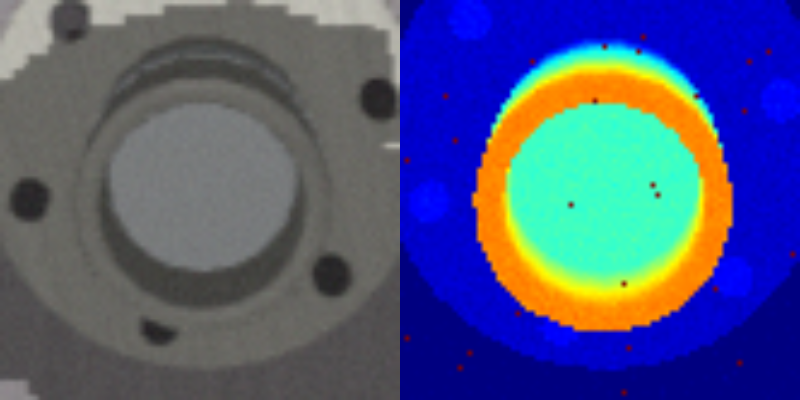

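The surface is flat and fills the bore at z≈0.044. It looks like a liquid level, not the metal floor at 0.008, so I'll find the bottom by contact and not by depth. Averaging the three views puts the neck at (0.532, 0.148). Now grasp and lift.

```bash
python3 - <<'E'
from h import *
x,y=.531,-.2
r.line_to([.532,.148,.30],feed=.3); r.line_to([x,y,.27],feed=.3)
print("hit",r.line_to([x,y,.144],feed=.12,max_force=15)); s=r.state();print(s["t"],s["tcp_pos"],s["ft_force"])
r.close_gripper(40);r.hold(.2);s=r.state();print("w",s["width"],s["ft_force"],s["tcp_pos"])
if abs(s["width"]-.028)<.003:
    print("snag",r.line_to([x,y,.345],feed=.12,max_force=20)); r.hold(.3);s=r.state();print(s["t"],s["width"],s["tcp_pos"],s["ft_force"])
    p,d=r.snapshot("scene");cv2.imwrite("pics/s2.png",cv2.resize(p[40:210,120:330,::-1],None,fx=3,fy=3))
    p2,_=r.snapshot("top");np.savez("pics/lift.npz",p=p,d=d)
E
```

```text
hit False
5.9 [ 0.53138512 -0.20009806  0.14462528] [-0.95612709 -0.95506334  0.22209178]
w 0.02752762700461496 [-0.83179088  0.69562781 -0.46495354] [ 0.53094875 -0.19997137  0.14397806]
snag False
9.2167 0.027267385513365064 [ 0.53097827 -0.19997805  0.34486594] [ 0.84333953 -0.45919633 -2.91371874]
```

View pics/s2.png

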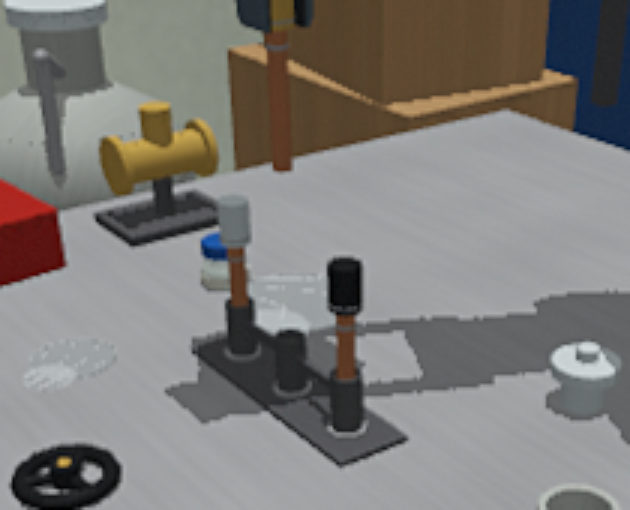

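The brass stinger hangs upright in the jaws with its nose at about (283,165). The white and black ones still stand at (233,220) and (345,285), and the middle socket is empty. Next I carry it over the neck and lower it by feel; the nose is 0.136 m below the TCP.

```bash
python3 - <<'E'
from h import *
x,y=.532,.148
r.line_to([x,y,.345],feed=.2); r.line_to([x,y,.225],feed=.12)
r.hold(.3);s=r.state();print(s["t"],s["width"],s["tcp_pos"],s["ft_force"])
hit=r.line_to([x,y,.136],feed=.025,max_force=5)
r.hold(.2);s=r.state();print("hit",hit,s["t"],s["width"],s["tcp_pos"],"nose",s["tcp_pos"][2]-.136,s["ft_force"])
p,d=r.snapshot("scene");cv2.imwrite("pics/s3.png",cv2.resize(p[90:260,200:400,::-1],None,fx=3,fy=3))
E
```

```text
12.6583 0.02735346950108444 [0.53212412 0.1480201  0.22530632] [-0.11143003  0.68674535 -2.94540008]
hit True 15.675 0.027550455673617052 [0.53213291 0.14803823 0.14393754] nose 0.007937536414366841 [-0.35025552 -0.12906818  7.83316398]
```

View pics/s3.png

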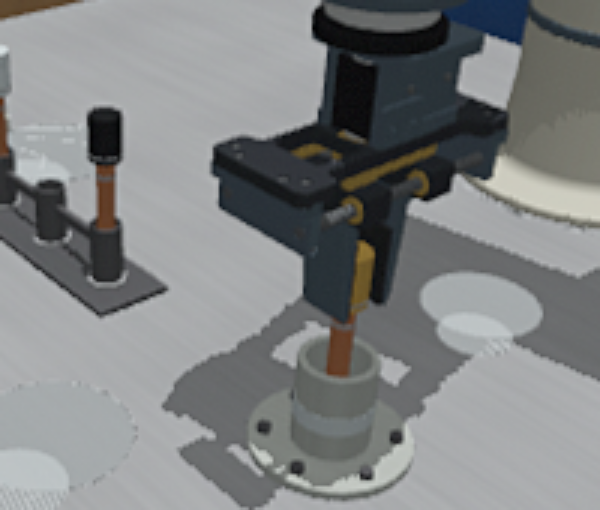

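It made contact with the nose at 0.0079, which matches the real floor at 0.008. The picture shows the rod inside the neck, around (340,350). I'll release, retreat straight up and check.

```bash
python3 - <<'E'
from h import *
x,y=.532,.148
r.open_gripper();r.hold(.3);print(r.state()["width"],r.state()["ft_force"])
print("snag",r.line_to([x,y,.30],feed=.12,max_force=10))
r.move_pose([.45,-.02,.32],r.state()["eef_rot"]);r.hold(.5);s=r.state();print(s["t"],s["tcp_pos"],s["ft_force"])
p,d=r.snapshot("scene");W=world("scene",d);hsv=cv2.cvtColor(p,cv2.COLOR_RGB2HSV)
q=(np.hypot(W[...,0]-x,W[...,1]-y)<.06)&(W[...,2]>.15)&(W[...,2]<.165);print("scene",q.sum(),np.median(W[q],0),np.median(hsv[q],0))
pt,d=r.snapshot("top");W=world("top",d)
q=(np.hypot(W[...,0]-x,W[...,1]-y)<.06)&(W[...,2]>.12)&(W[...,2]<.17);print("top",q.sum(),np.median(W[q],0),np.ptp(W[q],axis=0))
cv2.imwrite("pics/s4.png",cv2.resize(p[90:260,150:400,::-1],None,fx=3,fy=3))
E
```

```text
0.09119539926320015 [-0.5021967  -0.53501298  0.09300659]
snag False
19.8167 [ 0.45010694 -0.01977275  0.31992468] [-0.07114093 -0.66931661 -0.0578503 ]
scene 142 [0.53601262 0.15293558 0.15840856] [ 21.  152.5 184. ]
  return _methods._mean(a, axis=axis, dtype=dtype,
  ret = um.true_divide(
Traceback (most recent call last):
ValueError: zero-size array to reduction operation maximum which has no identity
```

The top camera's view of the neck is probably blocked by the arm. I'll take the scene picture.

```bash
python3 - <<'E'
from h import *
p,d=r.snapshot("scene");W=world("scene",d)
for n,c in(("brass",(.532,.148)),("black",(.533,-.115)),("white",(.531,-.285))):
    q=(np.hypot(W[...,0]-c[0],W[...,1]-c[1])<.05)&(W[...,2]>.14)&(W[...,2]<.17);print(n,q.sum(),W[q].max(0).round(3),W[q].min(0).round(3))
cv2.imwrite("pics/s4.png",cv2.resize(p[90:260,150:400,::-1],None,fx=3,fy=3))
E
```

```text
brass 209 [0.546 0.164 0.16 ] [0.519 0.136 0.14 ]
black 134 [ 0.546 -0.099  0.16 ] [ 0.517 -0.125  0.14 ]
white 95 [ 0.543 -0.267  0.16 ] [ 0.518 -0.292  0.14 ]
```

View pics/s4.png

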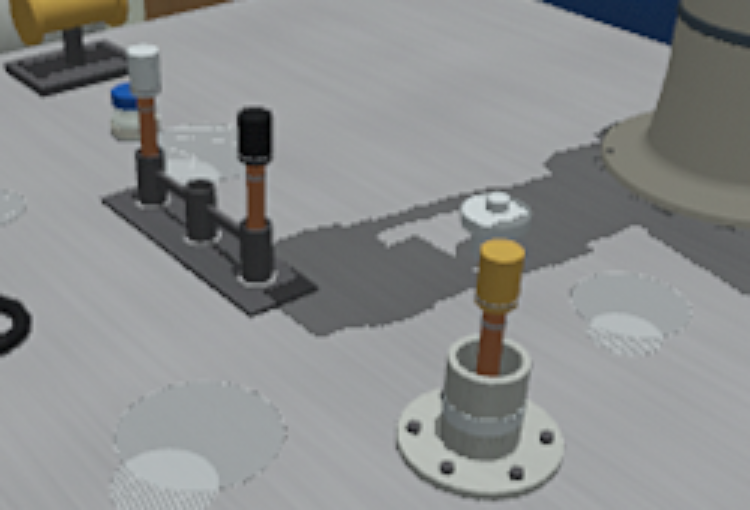

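The brass stinger stands upright in the neck with its head at (500,270). The white one at (143,70) and the black one at (255,135) still stand in the rack, and the arm is clear.

```bash
python3 -c "
from plant import r
print(r.state()['t']); print(r.hand_in())"
```

```text
19.9667
the job is handed in; nothing more can be done
None
```

The brass-headed stinger is standing nose down on the bottom of the dewar neck, and the job was handed in at about 20 s of the 42 s allowed.

- **Lift:** I gripped it by the head and pulled it straight up out of the middle socket. I then carried it high over the black stinger to the neck.
- **Lowering:** I lowered it slowly until it touched, with the nose at 0.0079 m against the 0.008 m floor, and only then opened the gripper. The wrist force read about 8 N at that point.
- **Final check:** The scene camera showed it upright, with its top at about 0.158 m. The black and white stingers were still in the rack, and the gripper was clear of everything.

**Checks that disagreed or failed:**
- The depth images showed a flat surface inside the neck at about 0.044 m, not the floor at 0.008 m. The stinger passed through it without resistance, so I took it for a liquid level and relied on contact instead.
- The three camera views of the neck centre differed by 2–3 mm, so I used their average.
- The final check from the top camera found no points at the neck, probably because the arm was in the way. The final position rests on the scene camera alone.

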